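# Find the full tin by heft and shelve the other two

### The arm

A 7-joint arm with a two-finger parallel gripper is mounted at the origin on the work surface. World frame = base frame: x ahead of the robot, y to its left, z up, the work surface at z = 0. Lengths are in m, angles in rad, forces in N, time in s.
With the tool pointing down it reaches from about 0.4 to 0.9 m from the base axis. Payload 5.5 kg.
Tool frame: the origin (TCP) lies where the fingers leave the gripper's body, on its centre line; the fingertips stand 73 mm ahead of it and the grasp point (between the pads) lies 54 mm ahead of it (arm.tcp_to_grasp is the distance from the TCP to the grasp point, in m); y points along the fingers, x is the direction in which the jaws open and shut, and the axes are right-handed (so a half turn about y gives the same grasp; the last joint's range is limited). The gripper opens to 85 mm and grips with 20 to 120 N. Pads are 22 mm wide; open, the fingers measure 114 mm over their backs; the gripper's body (76 mm by 85 mm) begins 54 mm behind the grasp point. The pads swing forward as they close: fully open they stand 13 mm farther back than shut.
Start: joints at [1.463, 0.501, -0.427, 1.55, 0.221, 1.138, -0.21], TCP at [0.236, -0.606, 0.304] pointing down, gripper open.
Joint ranges: [-2.88, 2.88], [-0.31, 2.03], [-1.54, 1.56], [0.2, 2.42], [-1.41, 4.55], [0.19, 2.02], [-2.57, 2.57]. Speed limits (rad/s): [2.57, 2.57, 3.14, 3.14, 3.14, 3.14, 3.14].

### API

Orientations are given as a unit quaternion [w, x, y, z].
In Python, from cell import arm, camera, camera_info, order gives the robot as it stands.
- The arm moves only by the tool move_arm, never from a script. Its argument "targets" is a list of rows, each an object with "claw": the opening, from 0 (shut) to 1 (fully open); "offset": the shift along the tool's x, y, z in m, a list of three; "delta_rot": the turn, a rotation vector about the tool's x, y, z in degrees, a list of three. In form: [{"claw": claw, "offset": [dx, dy, dz], "delta_rot": [wx, wy, wz]}, ...]. A call has 1 to 10 rows; each row is the pose to reach, as a shift and turn from the pose measured when the call began, along the tool's axes at that moment; what a row does not reach only later rows make up. A row lasts 1/10 s, in which the tool goes at most 50 mm and 8.59 degrees, less where a joint would pass 70% of its speed; a pose out of reach is approached as far as the arm can. A call with a gripper value outside its range is refused whole. The fingers move at their own pace and stop on an object; "newtons" is the grip in N (left out, the last holds). Time passes only in rows, so rows that repeat a pose let the fingers close. It gives the time, the measured TCP pose, the force and the opening at its end, in the units of the state.
- arm.read_state(): the state, without advancing time (a new reading comes with each control period).
- camera(name): name is "side" or "top" or "wrist"; returns (picture, depth): 400x640x3 uint8, red, green, blue; 400x640 float32, m along the optical axis (not along the pixel's ray), 0 where there is no reading.
- camera_info(name): a dict with "intrinsics" (3x3 intrinsics, pixels), "eye" and "orientation" of the camera in the world; the wrist camera has in their place "tool_from_camera" (4x4, takes a point from camera to tool coordinates, whose origin is the TCP and whose axes are the tool frame's). Camera axes: x right, y down, z forward; pixel columns grow to the right and rows downward; lengths in m; the calibration is good to about 2 mm. The wrist camera is an equidistant fisheye: a pixel r from the principal point sees the ray r / f radians off the axis. A picture is of the moment at which its call begins: read the wrist's pose just before it. camera_info takes no time and is no camera call.
- order.sign_off(): hands the job in, once; it reports no verdict.
The state is a dict: "t": time; "joints": joint angles; "joint_vel": joint speeds; "joint_torque": joint torques, N m; "tcp_pos": TCP position; "orientation": TCP orientation; "wrist_force": force on the tool from outside, world axes, zero at the start; "wrist_torque": the same for the moment, N m; "opening": finger opening in m.
Only numpy, scipy, OpenCV 4.12 (cv2) and the standard library are available. Lean on these libraries where they do the work, as an engineer would, in place of code of your own. Each camera call takes 0.05 s, during which the arm holds its last target.

### The job

One of the three identical closed tins on the bench is full and the other two are part used: heft them to find the heaviest. Set the two lighter ones gently on the galvanised shelf in one neat row with the glass jar, along the shelf's middle line with one of them next to the jar and the other next to that, no more than 30 mm between neighbours, and square to the shelf. Finish with the heaviest still held upright in the gripper, its base at least 10 cm above the shelf's deck; keep the tins upright throughout and leave the jar and everything else where it is.

Things in the scene. Friction and masses are not known exactly. Their poses are not given: they have to be found in the camera images.
- tin_a_mid (a point): one of three identical closed tins: square, 62 x 62 mm and 72 mm tall, green with a bare steel slip lid that stays shut. Nothing to be seen tells them apart; all weigh under 0.8 kg with their contents (which shift a few mm inside), and the heaviest weighs at least 0.2 kg more than either of the others. The point is the tin's centre, 36 mm above its base; z up, x and y square to its sides. Starts standing on the bench, any yaw
- tin_b_mid (a point): one of three identical closed tins: square, 62 x 62 mm and 72 mm tall, green with a bare steel slip lid that stays shut. Nothing to be seen tells them apart; all weigh under 0.8 kg with their contents (which shift a few mm inside), and the heaviest weighs at least 0.2 kg more than either of the others. The point is the tin's centre, 36 mm above its base; z up, x and y square to its sides. Starts standing on the bench, any yaw
- tin_c_mid (a point): one of three identical closed tins: square, 62 x 62 mm and 72 mm tall, green with a bare steel slip lid that stays shut. Nothing to be seen tells them apart; all weigh under 0.8 kg with their contents (which shift a few mm inside), and the heaviest weighs at least 0.2 kg more than either of the others. The point is the tin's centre, 36 mm above its base; z up, x and y square to its sides. Starts standing on the bench, any yaw
- shelf: fixed galvanised shelf bolted on a strut rail beside a white breaker box. Origin on the bench under the middle of the deck; z up, x along the shelf towards the breaker box, y across it from the back towards its front edge. The deck is 400 mm long (x), 180 mm deep (y), its top 80 mm above the bench; the back edge has an upstand 25 mm high, the front edge none. The breaker box covers x 225 to 425 mm, y -140 to 0 mm, up to 245 mm above the bench
- shelf_mid (a point): middle of the top of the shelf's deck, 80 mm above the bench; axes as those of shelf
- jar_mid (a point): glass jar with a steel screw cap, closed, 60 mm diameter, 85 mm tall; the point is its centre, 42.5 mm above its base. Stands on the shelf, on its middle line, nearer the breaker box end
- holder_1: black plastic fuse holder, 80 x 25 x 36 mm, lying on the bench; origin under its centre, x along its length
- holder_2: a second black fuse holder, the same size, lying across the shelf near the end away from the breaker box; origin under its centre, x along its length
- torch: yellow torch, 160 mm long, 45 mm diameter, lying on the bench; origin under its centre, x along it towards the lamp
- hammer_grip (a point): handle of a small aluminium hammer, 240 mm long, lying on the bench; the point lies on its handle
- caddy: blue plastic tool caddy, clipped shut, 138 x 248 x 100 mm and 135 mm tall over its black carrying handle; origin under its centre, y along its length

How it is judged:
By the outcome, as a careful person would: the job done as asked, in the order asked, and still so for the second after the job is handed in, while the arm keeps its last pose, push and grip.
It also fails if it takes over 72 s, if anything falls off the work surface, if the arm or the gripper's body presses on something with over 40 N, if the wrist force passes 120 N, or if a joint passes its speed limit or range.

## Working session

There is one attempt and no reset: what is moved stays moved. The work goes in short steps, Python scripts to look and compute and a tool call to move; the robot and the scene stay as the last step left them, time stands still between calls to the robot, and variables do not carry over. Pictures are saved under pics/ and viewed, and the job is handed in when it is done.

Besides the shell and the picture viewer there is one more tool, called after ">>>" in YAML: its name, and indented under it one key for each argument. move_arm: Moves the arm, as the interface text tells. Its arguments: {"type":"object","properties":{"targets":{"type":"array","items":{"type":"object","properties":{"claw":{"type":"number"},"offset":{"type":"array","items":{"type":"number"}},"delta_rot":{"type":"array","items":{"type":"number"}}}}},"newtons":{"type":"number"}},"required":["targets"]}

```bash
ls; mkdir -p pics; python3 - <<'E'
from cell import arm,camera,camera_info,order
import cv2,numpy as np
print(arm.read_state())
for n in ("side","top","wrist"):
    p,d=camera(n); cv2.imwrite(f"pics/{n}0.png",p[:,:,::-1]); np.savez(f"{n}0.npz",p=p,d=d)
    print(n,camera_info(n))
E
```

```text
pics
{'t': 0.0, 'joints': array([ 1.46324287,  0.50185458, -0.42677545,  1.55143676,  0.22078169,
        1.13829142, -0.21031946]), 'joint_vel': array([-0.0007754 ,  0.00170248, -0.00082506, -0.00086295,  0.00090302,
       -0.00028666,  0.00083468]), 'joint_torque': array([ 5.30359684e-04, -5.69519055e+01, -5.81597954e+00, -2.80934250e+01,
        1.06814801e-02,  1.20584539e-02,  8.50377432e-06]), 'tcp_pos': array([ 0.23525918, -0.60534696,  0.3028591 ]), 'orientation': array([ 0.58400404, -0.58318361,  0.39982103, -0.39872209]), 'wrist_force': array([-0.14121221,  0.12118676,  0.7093248 ]), 'wrist_torque': array([-0.0266385 , -0.02524026,  0.02475773]), 'opening': 0.08553224513735543}
side {'intrinsics': array([[454.13614024,   0.        , 324.99003422],
       [  0.        , 454.13614024, 198.64728396],
       [  0.        ,   0.        ,   1.        ]]), 'eye': array([-0.02417689,  0.97563383,  0.74546815]), 'orientation': array([ 0.13751031, -0.25168135,  0.82693386, -0.48366084])}
top {'intrinsics': array([[518.92541793,   0.        , 310.71352214],
       [  0.        , 518.92541793, 197.6655379 ],
       [  0.        ,   0.        ,   1.        ]]), 'eye': array([0.45264161, 0.07002393, 1.52747631]), 'orientation': array([ 0.02487329, -0.70239407,  0.71061455, -0.03241696])}
wrist {'intrinsics': array([[309.70691629,   0.        , 320.35122325],
       [  0.        , 309.70691629, 200.0524635 ],
       [  0.        ,   0.        ,   1.        ]]), 'tool_from_camera': array([[ 9.99999995e-01, -6.67664757e-05, -7.08998191e-05,
         9.55606455e-04],
       [ 4.62914380e-05, -3.14640576e-01,  9.49210886e-01,
        -7.06489831e-02],
       [-8.56834255e-05, -9.49210885e-01, -3.14640572e-01,
         8.00646482e-02],
       [ 0.00000000e+00,  0.00000000e+00,  0.00000000e+00,
         1.00000000e+00]])}
```

View pics/top0.png

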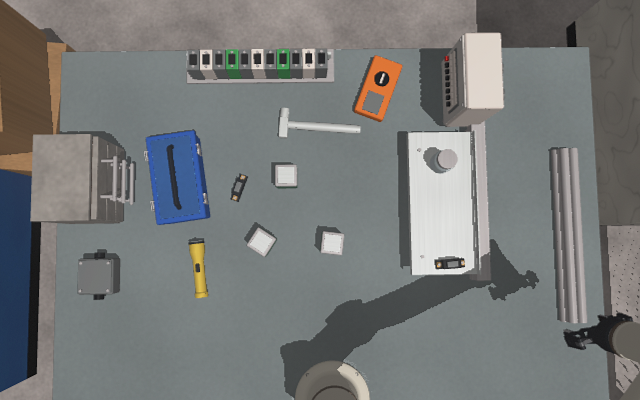

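View pics/side0.png

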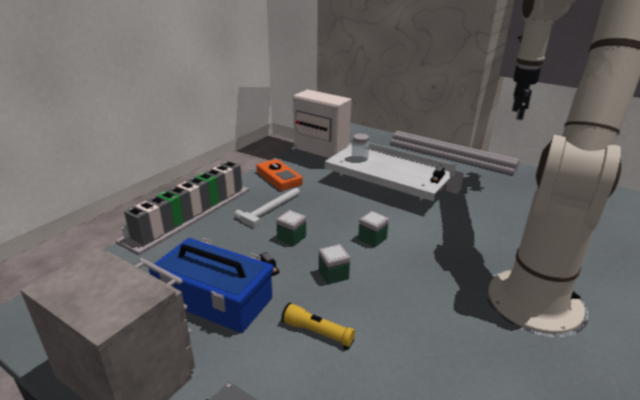

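View pics/wrist0.png

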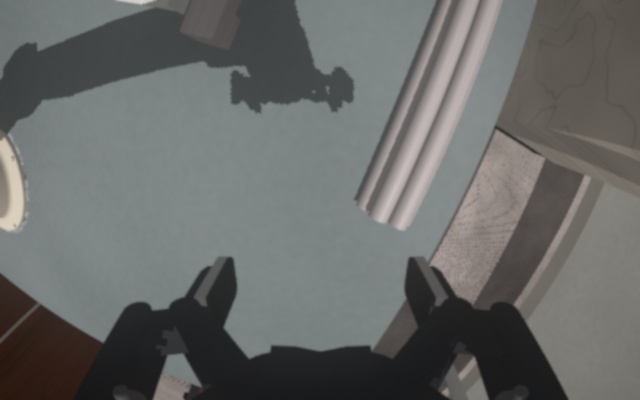

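```bash
cat > h.py <<'E'
import numpy as np,cv2
from scipy.spatial.transform import Rotation as Ro
from cell import arm,camera,camera_info,order
def R(q): return Ro.from_quat([q[1],q[2],q[3],q[0]]).as_matrix()
def ray(name,uv):
    i=camera_info(name);K=i["intrinsics"];uv=np.atleast_2d(uv).astype(float)
    d=np.c_[(uv[:,0]-K[0,2])/K[0,0],(uv[:,1]-K[1,2])/K[1,1],np.ones(len(uv))]
    return np.array(i["eye"]),d@R(i["orientation"]).T
def onz(name,uv,z):
    e,d=ray(name,uv); return e+d*((z-e[2])/d[:,2])[:,None]
def cloud(name,d):
    v,u=np.mgrid[0:400,0:640]; e,r=ray(name,np.c_[u.ravel(),v.ravel()])
    return (e+r*d.reshape(-1,1)).reshape(400,640,3)
E
python3 - <<'E'
from h import *
s=arm.read_state();print(R(s['orientation']).round(3))
z=np.load('top0.npz');p,d=z['p'],z['d'];c=cloud('top',d);c[d==0]=np.nan
print('bench z',np.nanmedian(c[300:390,150:250,2]))
# tins: height 0.06..0.085 regions
H=c[...,2]
m=((H>0.055)&(H<0.09)).astype(np.uint8)
n,l,st,ce=cv2.connectedComponentsWithStats(m)
for i in range(1,n):
    if st[i,4]>150:
        w=l==i; pts=c[w]; 
        g=(l==i).astype(np.uint8); cn=max(cv2.findContours(g,0,2)[0],key=cv2.contourArea)
        zz=np.median(pts[:,2]); q=onz('top',cn[:,0,:],zz)[:,:2]
        r=cv2.minAreaRect((q*1000).astype(np.float32)); print(i,st[i],ce[i].round(1),'z',zz.round(4),r)
m=((H>0.14)&(H<0.18)).astype(np.uint8)
n,l,st,ce=cv2.connectedComponentsWithStats(m)
for i in range(1,n):
    if st[i,4]>60: print('hi',st[i],ce[i].round(1),np.nanmedian(c[l==i],axis=0).round(4))
hsv=cv2.cvtColor(p,cv2.COLOR_RGB2HSV)
for uv in [(286,175),(332,243),(262,241),(440,200),(445,160),(450,264),(475,200),(481,200),(240,187),(180,180),(473,75)]: print(uv,c[uv[1],uv[0]].round(4),hsv[uv[1],uv[0]])
E
```

```text
[[ 0.362 -0.001  0.932]
 [-0.932  0.001  0.362]
 [-0.002 -1.     0.   ]]
bench z -0.0007351647252029636
6 [188  57 114  19 455] [246.5  71.9] z 0.0728 ((950.1865844726562, 239.098876953125), (50.488807678222656, 323.42034912109375), 0.7471814751625061)
9 [  406    60    85   221 10564] [447.5 201.5] z 0.0787 ((648.9639892578125, -330.15081787109375), (224.327880859375, 626.9453735351562), 89.97271728515625)
22 [275 164  22  23 487] [285.4 174.7] z 0.0715 ((635.8746337890625, 124.22872924804688), (59.36781311035156, 62.599700927734375), 89.44123840332031)
56 [247 227  29  30 495] [260.8 241.5] z 0.0715 ((449.7049560546875, 194.98593139648438), (62.15093231201172, 61.61402893066406), 55.779937744140625)
58 [320 231  24  24 488] [331.7 242.6] z 0.0717 ((444.0300598144531, -3.4373779296875), (61.790348052978516, 61.61061096191406), 82.85707092285156)
59 [  77  258   38   37 1231] [ 95.1 276. ] z 0.0637 ((359.53265380859375, 655.0161743164062), (101.04483795166016, 99.31604766845703), 89.53052520751953)
66 [309 379  48  21 197] [329.8 386.1] z 0.0686 ((45.845638275146484, 1.42585754394531
[... 288 characters left out ...]
8 177.6] [0.6239 0.6006 0.1617]
hi [ 61 198  46  24 179] [ 97.9 211.9] [0.5302 0.6009 0.1596]
hi [315 389  39  11 162] [333.5 393.7] [0.0598 0.0041 0.1601]
(286, 175) [0.6354 0.1227 0.0743] [ 45   2 213]
(332, 243) [ 0.443  -0.0042  0.0714] [ 45   2 221]
(262, 241) [0.4509 0.1913 0.0711] [ 30   2 214]
(440, 200) [ 0.5597 -0.3095  0.0771] [ 45   2 216]
(445, 160) [ 0.6602 -0.3042  0.1615] [ 10  13 180]
(450, 264) [ 0.3825 -0.3219  0.112 ] [ 30   2 132]
(475, 200) [ 0.5574 -0.4029  0.0929] [30  3 92]
(481, 200) [ 0.5593 -0.4291  0.0652] [  7  12 187]
(240, 187) [0.6066 0.2566 0.0387] [100   8  94]
(180, 180) [0.6214 0.4143 0.1003] [108 152 151]
(473, 75) [ 0.8636 -0.359   0.247 ] [ 14  20 222]
```

```bash
python3 - <<'E'
import cv2
p=cv2.imread('pics/top0.png')
cv2.imwrite('pics/topc.png',cv2.resize(p[120:290,390:500],None,fx=3.5,fy=3.5,interpolation=2))
cv2.imwrite('pics/topt.png',cv2.resize(p[150:270,220:360],None,fx=5,fy=5,interpolation=2))
E
```

```text
(no output)
```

View pics/topc.png

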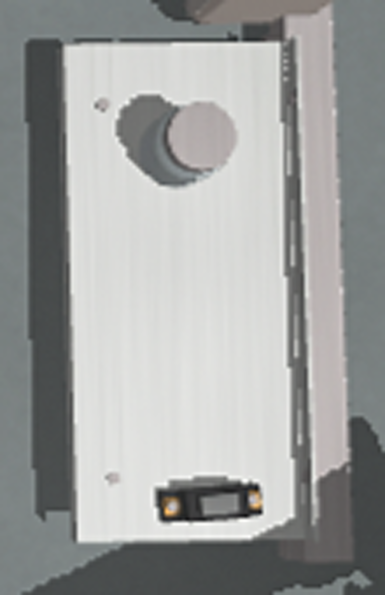

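View pics/topt.png

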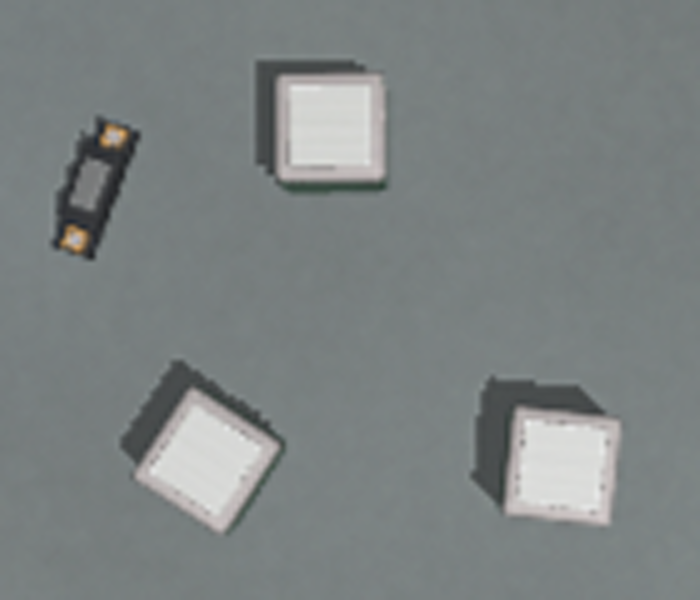

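```bash
python3 - <<'E'
from h import *
z=np.load('top0.npz');p,d=z['p'],z['d'];g=cv2.cvtColor(p,cv2.COLOR_RGB2GRAY).astype(float)
# front edge per row: subpixel crossing
def cross(a,th):
    for i in range(len(a)-1):
        if (a[i]-th)*(a[i+1]-th)<=0 and a[i]!=a[i+1]: return i+(th-a[i])/(a[i+1]-a[i])
F=[];B=[]
for v in range(136,270,2):
    x=cross(g[v,402:425],150)
    if x is not None:F.append((402+x,v))
for v in range(190,250,2):
    x=cross(g[v,455:485],170)
    if x is not None:B.append((455+x,v))
L=[];T=[]
for u in range(415,468,2):
    x=cross(g[125:140,u],150); 
    if x is not None:T.append((u,125+x))
    x=cross(g[280:266:-1,u],160)
    if x is not None:L.append((u,280-x))
for nm,e in (('front',F),('back',B),('far',T),('near',L)):
    q=onz('top',e,0.08)[:,:2]
    f=cv2.fitLine((q*1000).astype(np.float32),cv2.DIST_HUBER,0,.01,.01).ravel()
    print(nm,len(e),f.round(4),np.degrees(np.arctan2(f[1],f[0])))
# jar cap
c=cloud('top',d);m=((c[...,2]>.15)&(c[...,2]<.18)).astype(np.uint8);m[:149]=0;m[172:]=0;m[:,:430]=0;m[:,460:]=0
cn=max(cv2.findContours(m,0,2)[0],key=cv2.contourArea)
q=onz('top',cn[:,0],.165)[:,:2]*1000;print('jar',cv2.minEnclosingCircle(q.astype(np.float32)))
m=((p.max(2)<110)&(c[...,2]>.095)&(c[...,2]<.13)).astype(np.uint8);m[:250]=0;m[275:]=0;m[:,:425]=0;m[:,470:]=0
cn=max(cv2.findContours(m,0,2)[0],key=cv2.contourArea);print('holder2',cv2.minAreaRect((onz('top',cn[:,0],.116)[:,:2]*1000).astype(np.float32)))
# side view check of cap & lids
z=np.load('side0.npz');c2=cloud('side',z['d']);H=c2[...,2]
for nm,x0,y0,lo,hi in(('A',.636,.124,.06,.08),('B',.45,.195,.06,.08),('C',.444,-.003,.06,.08),('jar',.662,-.306,.155,.18)):
    m=(H>lo)&(H<hi)&(np.hypot(c2[...,0]-x0,c2[...,1]-y0)<.05);
    top=m&(H>np.percentile(H[m],60)-.004)
    q=c2[top]; r=cv2.minAreaRect((q[:,:2]*1000).astype(np.float32)); print(nm,m.sum(),q[:,2].mean().round(4),r)
E
```

```text
front 67 [ 1.000000e+00 -1.000000e-03  5.554833e+02 -2.229732e+02] -0.05928939
back 30 [ 1.000000e+00  3.700000e-03  5.058552e+02 -3.963110e+02] 0.21145289
far 27 [ 4.300000e-03  1.000000e+00  7.536018e+02 -3.297542e+02] 89.75259
near 27 [ 1.360000e-02 -9.999000e-01  3.532573e+02 -2.875799e+02] -89.22041
jar ((663.900634765625, -306.6482238769531), 27.778602600097656)
holder2 ((384.04425048828125, -323.5628967285156), (54.03429412841797, 24.208208084106445), 89.28829193115234)
A 367 0.0742 ((637.8917236328125, 126.51811981201172), (62.102840423583984, 62.150264739990234), 0.2198399007320404)
B 487 0.0741 ((450.16998291015625, 196.46710205078125), (63.586910247802734, 64.47655487060547), 55.757564544677734)
C 359 0.0742 ((444.4516906738281, -2.9698486328125), (65.84072875976562, 61.333404541015625), 83.08777618408203)
jar 117 0.1674 ((666.1741333007812, -308.70452880859375), (47.77311706542969, 56.82766342163086), 30.513586044311523)
```

```bash
cat >> h.py <<'E'
def go(g,phi,verbose=True):
    """g: world grasp point target, phi deg: tool x heading. prints offset/delta_rot from now"""
    s=arm.read_state();Rc=R(s['orientation']);a=np.radians(phi)
    Rt=np.array([[np.cos(a),0,-np.sin(a)],[np.sin(a),0,np.cos(a)],[0,-1,0]])
    tcp=np.array(g)+[0,0,arm.tcp_to_grasp]
    off=Rc.T@(tcp-s['tcp_pos']); rv=Ro.from_matrix(Rc.T@Rt).as_rotvec(degrees=True)
    print('off',off.round(4),'rot',rv.round(2),'|d|',np.linalg.norm(off).round(3))
def st():
    s=arm.read_state();Rc=R(s['orientation'])
    print('t',round(s['t'],2),'grasp',(s['tcp_pos']+Rc[:,1]*arm.tcp_to_grasp).round(4),'phi',np.degrees(np.arctan2(Rc[1,0],Rc[0,0])).round(2),'ydir',Rc[:,1].round(4),'op',round(s['opening'],4),'F',s['wrist_force'].round(2),'T',s['wrist_torque'].round(3),'j',s['joints'].round(2))
E
python3 - <<'E'
from h import *
print(arm.tcp_to_grasp);st();go((.4435,-.003,.16),-97.1)
E
```

```text
0.0539
t 0.15 grasp [ 0.2353 -0.6053  0.2492] phi -68.75 ydir [-5.0e-04  1.5e-03 -1.0e+00] op 0.0851 F [ 0.73 -0.39 -0.61] T [ 0.012  0.007 -0.013] j [ 1.46  0.5  -0.43  1.55  0.22  1.14 -0.21]
off [-0.4859  0.09    0.4123] rot [ 2.000e-02  2.835e+01 -9.000e-02] |d| 0.644
```

>>> move_arm:
  targets:
    - {"claw":1,"offset":[-0.486,0.03,0.412],"delta_rot":[0,28.35,0]}
    - {"claw":1,"offset":[-0.486,0.03,0.412],"delta_rot":[0,28.35,0]}
    - {"claw":1,"offset":[-0.486,0.03,0.412],"delta_rot":[0,28.35,0]}
    - {"claw":1,"offset":[-0.486,0.03,0.412],"delta_rot":[0,28.35,0]}
    - {"claw":1,"offset":[-0.486,0.03,0.412],"delta_rot":[0,28.35,0]}
    - {"claw":1,"offset":[-0.486,0.03,0.412],"delta_rot":[0,28.35,0]}
    - {"claw":1,"offset":[-0.486,0.03,0.412],"delta_rot":[0,28.35,0]}
    - {"claw":1,"offset":[-0.486,0.03,0.412],"delta_rot":[0,28.35,0]}
    - {"claw":1,"offset":[-0.486,0.05,0.412],"delta_rot":[0,28.35,0]}
    - {"claw":1,"offset":[-0.486,0.08,0.412],"delta_rot":[0,28.35,0]}

```text
t: 1.15
tcp_pos: [0.3984, -0.134, 0.2653]
orientation: [-0.468, 0.468, -0.529, 0.531]
wrist_force: [0.9, -0.7, 0.0]
opening: 0.0852
```

```bash
python3 - <<'E'
from h import *
st();go((.4435,-.003,.1),-97.1)
E
```

```text
t 1.15 grasp [ 0.3985 -0.134   0.2114] phi -97.11 ydir [ 1.9e-03 -4.0e-04 -1.0e+00] op 0.0852 F [ 0.92 -0.69  0.01] T [ 0.013 -0.021 -0.03 ] j [ 0.87  0.15 -0.65  2.13  0.12  0.9  -1.54]
off [-0.1356  0.1115  0.0284] rot [-0.11 -0.01  0.01] |d| 0.178
```

>>> move_arm:
  targets:
    - {"claw":1,"offset":[-0.135,0.07,0.028],"delta_rot":[0,0,0]}
    - {"claw":1,"offset":[-0.135,0.1,0.028],"delta_rot":[0,0,0]}
    - {"claw":1,"offset":[-0.1355,0.11,0.028],"delta_rot":[0,0,0]}
    - {"claw":1,"offset":[-0.1355,0.11,0.028],"delta_rot":[0,0,0]}
    - {"claw":1,"offset":[-0.1355,0.11,0.028],"delta_rot":[0,0,0]}

```text
t: 1.65
tcp_pos: [0.442, 0.0006, 0.1531]
orientation: [0.47, -0.47, 0.53, -0.527]
wrist_force: [-0.8, -0.3, 0.8]
opening: 0.0857
```

```bash
python3 - <<'E'
from h import *
st();go((.4435,-.003,.042),-97.1)
p,d=camera('wrist');cv2.imwrite('pics/w1.png',p[:,:,::-1])
E
```

```text
t 1.65 grasp [0.4419 0.0007 0.0992] phi -96.76 ydir [-0.0023  0.0026 -1.    ] op 0.0857 F [-0.75 -0.26  0.76] T [-0.062  0.039 -0.019] j [ 0.49  0.41 -0.64  2.17  0.39  0.68 -2.1 ]
off [0.0035 0.0572 0.0021] rot [ 0.15  0.34 -0.13] |d| 0.057
```

View pics/w1.png

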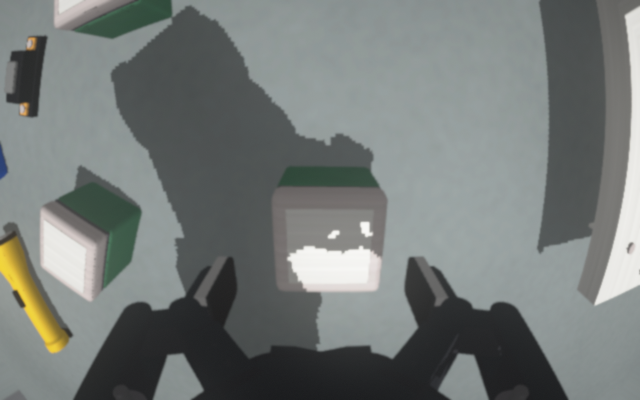

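>>> move_arm:
  targets:
    - {"claw":1,"offset":[0.0035,0.02,0.002],"delta_rot":[0,0.3,0]}
    - {"claw":1,"offset":[0.0035,0.04,0.002],"delta_rot":[0,0.3,0]}
    - {"claw":1,"offset":[0.0035,0.055,0.002],"delta_rot":[0,0.3,0]}
    - {"claw":1,"offset":[0.0035,0.057,0.002],"delta_rot":[0,0.3,0]}
    - {"claw":0.6,"offset":[0.0035,0.057,0.002],"delta_rot":[0,0.3,0]}
    - {"claw":0.0,"offset":[0.0035,0.057,0.002],"delta_rot":[0,0.3,0]}
    - {"claw":0.0,"offset":[0.0035,0.057,0.002],"delta_rot":[0,0.3,0]}
  newtons: 50

```text
t: 2.4
tcp_pos: [0.4447, -0.0052, 0.0986]
orientation: [-0.468, 0.467, -0.53, 0.531]
wrist_force: [-2.1, 0.2, 6.4]
opening: 0.0615
```

```bash
python3 - <<'E'
from h import *
st()
E
```

```text
t 2.4 grasp [ 0.4448 -0.0052  0.0447] phi -97.21 ydir [ 1.1e-03  7.0e-04 -1.0e+00] op 0.0615 F [-2.07  0.19  6.44] T [ 0.245  0.225 -0.041] j [ 0.42  0.52 -0.55  2.18  0.5   0.56 -2.2 ]
```

>>> move_arm:
  targets:
    - {"claw":0.0,"offset":[0,-0.005,0],"delta_rot":[0,0,0]}
    - {"claw":0.0,"offset":[0,-0.02,0],"delta_rot":[0,0,0]}
    - {"claw":0.0,"offset":[0,-0.04,0],"delta_rot":[0,0,0]}
    - {"claw":0.0,"offset":[0,-0.05,0],"delta_rot":[0,0,0]}
    - {"claw":0.0,"offset":[0,-0.05,0],"delta_rot":[0,0,0]}
    - {"claw":0.0,"offset":[0,-0.05,0],"delta_rot":[0,0,0]}
    - {"claw":0.0,"offset":[0,-0.05,0],"delta_rot":[0,0,0]}

```text
t: 3.1
tcp_pos: [0.4439, -0.0055, 0.1478]
orientation: [0.468, -0.467, 0.531, -0.53]
wrist_force: [-0.3, -0.1, -6.9]
opening: 0.0615
```

>>> move_arm:
  targets:
    - {"claw":0.0,"offset":[0,0,0],"delta_rot":[0,0,0]}

```text
t: 3.2
tcp_pos: [0.4435, -0.0054, 0.1472]
orientation: [0.467, -0.468, 0.531, -0.53]
wrist_force: [-0.5, 0.1, -6.4]
opening: 0.0613
```

>>> move_arm:
  targets:
    - {"claw":0.0,"offset":[0,0,0],"delta_rot":[0,0,0]}

```text
t: 3.3
tcp_pos: [0.4429, -0.0054, 0.1465]
orientation: [0.467, -0.468, 0.531, -0.529]
wrist_force: [-0.0, -0.2, -7.0]
opening: 0.0612
```

>>> move_arm:
  targets:
    - {"claw":0.0,"offset":[0,0,0],"delta_rot":[0,0,0]}

```text
t: 3.4
tcp_pos: [0.4426, -0.0053, 0.1461]
orientation: [0.467, -0.468, 0.532, -0.529]
wrist_force: [0.1, 0.0, -6.4]
opening: 0.0611
```

```bash
python3 - <<'E'
from h import *
st()
E
```

```text
t 3.4 grasp [ 0.4424 -0.0052  0.0922] phi -97.19 ydir [-0.0042  0.0014 -1.    ] op 0.0611 F [ 0.14  0.02 -6.41] T [-0.014  0.006  0.039] j [ 0.49  0.43 -0.63  2.17  0.4   0.67 -2.11]
```

>>> move_arm:
  targets:
    - {"claw":0.0,"offset":[0,0.015,0],"delta_rot":[0,0,0]}
    - {"claw":0.0,"offset":[0,0.03,0],"delta_rot":[0,0,0]}
    - {"claw":0.0,"offset":[0,0.04,0],"delta_rot":[0,0,0]}
    - {"claw":0.0,"offset":[0,0.044,0],"delta_rot":[0,0,0]}
    - {"claw":0.0,"offset":[0,0.047,0],"delta_rot":[-0.1,0,-0.2]}
    - {"claw":0.0,"offset":[0,0.048,0],"delta_rot":[-0.1,0,-0.2]}

```text
t: 4.0
tcp_pos: [0.4423, -0.0051, 0.0988]
orientation: [0.465, -0.47, 0.531, -0.529]
wrist_force: [-8.5, -0.7, 17.2]
opening: 0.0616
```

```bash
python3 - <<'E'
from h import *
st()
E
```

```text
t 4.0 grasp [ 0.4419 -0.0052  0.0449] phi -97.18 ydir [-0.0071 -0.003  -1.    ] op 0.0616 F [-8.53 -0.66 17.16] T [0.211 1.207 0.088] j [ 0.42  0.52 -0.55  2.18  0.5   0.57 -2.2 ]
```

>>> move_arm:
  targets:
    - {"claw":0.85,"offset":[0,-0.002,0],"delta_rot":[0,0,0]}
    - {"claw":1.0,"offset":[0,-0.002,0],"delta_rot":[0,0,0]}
    - {"claw":1.0,"offset":[0,-0.002,0],"delta_rot":[0,0,0]}
    - {"claw":1.0,"offset":[0,-0.03,0],"delta_rot":[0,0,0]}
    - {"claw":1.0,"offset":[0,-0.06,0],"delta_rot":[0,0,0]}
    - {"claw":1.0,"offset":[0,-0.08,0],"delta_rot":[0,0,0]}

```text
t: 4.6
tcp_pos: [0.4437, -0.0046, 0.1806]
orientation: [0.466, -0.47, 0.531, -0.53]
wrist_force: [0.7, -0.6, -0.4]
opening: 0.0856
```

```bash
python3 - <<'E'
from h import *
st();go((.636,.124,.12),-90.3)
go((.4495,.195,.12),-34.2)
E
```

```text
t 4.6 grasp [ 0.4435 -0.0047  0.1267] phi -97.15 ydir [-0.0049 -0.003  -1.    ] op 0.0856 F [ 0.66 -0.58 -0.39] T [0.037 0.002 0.022] j [ 0.53  0.37 -0.68  2.14  0.34  0.74 -2.06]
off [-0.1515  0.0053  0.1748] rot [ 0.27 -6.85  0.19] |d| 0.231
off [-0.1988  0.0061 -0.0191] rot [ 3.500e-01 -6.295e+01  4.000e-02] |d| 0.2
```

>>> move_arm:
  targets:
    - {"claw":1,"offset":[-0.152,0.005,0.176],"delta_rot":[0.2,-6.9,0.2]}
    - {"claw":1,"offset":[-0.152,0.005,0.176],"delta_rot":[0.2,-6.9,0.2]}
    - {"claw":1,"offset":[-0.152,0.005,0.176],"delta_rot":[0.2,-6.9,0.2]}
    - {"claw":1,"offset":[-0.152,0.005,0.176],"delta_rot":[0.2,-6.9,0.2]}
    - {"claw":1,"offset":[-0.152,0.005,0.176],"delta_rot":[0.2,-6.9,0.2]}
    - {"claw":1,"offset":[-0.152,0.02,0.176],"delta_rot":[0.2,-6.9,0.2]}
    - {"claw":1,"offset":[-0.152,0.02,0.176],"delta_rot":[0.2,-6.9,0.2]}

```text
t: 5.3
tcp_pos: [0.6359, 0.1244, 0.1569]
orientation: [0.498, -0.5, 0.502, -0.5]
wrist_force: [-0.9, -0.2, -0.8]
opening: 0.0856
```

```bash
python3 - <<'E'
from h import *
st();go((.6365,.125,.042),-90.2)
E
```

```text
t 5.3 grasp [0.6356 0.1243 0.103 ] phi -90.21 ydir [-5.1e-03 -3.0e-04 -1.0e+00] op 0.0856 F [-0.85 -0.2  -0.83] T [-0.005  0.088  0.01 ] j [ 0.2   0.72 -0.62  1.65  0.49  0.94 -2.17]
off [-0.0007  0.061   0.0009] rot [ 0.29 -0.01  0.02] |d| 0.061
```

>>> move_arm:
  targets:
    - {"claw":1,"offset":[-0.0005,0.02,0.001],"delta_rot":[0.3,0,0]}
    - {"claw":1,"offset":[-0.0005,0.04,0.001],"delta_rot":[0.3,0,0]}
    - {"claw":1,"offset":[-0.0005,0.057,0.001],"delta_rot":[0.3,0,0]}
    - {"claw":1,"offset":[-0.0005,0.06,0.001],"delta_rot":[0.3,0,0]}
    - {"claw":0.6,"offset":[-0.0005,0.06,0.001],"delta_rot":[0.3,0,0]}
    - {"claw":0.0,"offset":[-0.0005,0.06,0.001],"delta_rot":[0.3,0,0]}
    - {"claw":0.0,"offset":[-0.0005,0.06,0.001],"delta_rot":[0.3,0,0]}
  newtons: 50

```text
t: 6.0
tcp_pos: [0.6372, 0.1248, 0.0979]
orientation: [-0.499, 0.499, -0.5, 0.501]
wrist_force: [-0.5, 0.4, 1.1]
opening: 0.0614
```

```bash
python3 - <<'E'
from h import *
st()
E
```

```text
t 6.0 grasp [0.6373 0.1248 0.044 ] phi -90.22 ydir [ 1.7e-03 -2.0e-04 -1.0e+00] op 0.0614 F [-0.5   0.36  1.07] T [-0.088  0.062 -0.031] j [ 0.17  0.79 -0.57  1.67  0.54  0.84 -2.21]
```

>>> move_arm:
  targets:
    - {"claw":0.0,"offset":[0,-0.005,0],"delta_rot":[0,0,0]}
    - {"claw":0.0,"offset":[0,-0.025,0],"delta_rot":[0,0,0]}
    - {"claw":0.0,"offset":[0,-0.055,0],"delta_rot":[0,0,0]}
    - {"claw":0.0,"offset":[0,-0.085,0],"delta_rot":[0,0,0]}
    - {"claw":0.0,"offset":[0,-0.115,0],"delta_rot":[0,0,0]}
    - {"claw":0.0,"offset":[0,-0.135,0],"delta_rot":[0,0,0]}
    - {"claw":0.0,"offset":[0,-0.14,0],"delta_rot":[0,0,0]}
    - {"claw":0.0,"offset":[0,-0.14,0],"delta_rot":[0,0,0]}
    - {"claw":0.0,"offset":[0,-0.14,0],"delta_rot":[0,0,0]}

```text
t: 6.9
tcp_pos: [0.6362, 0.1244, 0.237]
orientation: [-0.499, 0.499, -0.501, 0.501]
wrist_force: [0.2, -0.3, -4.3]
opening: 0.0613
```

>>> move_arm:
  targets:
    - {"claw":0.0,"offset":[0,0,0],"delta_rot":[0,0,0]}

```text
t: 7.0
tcp_pos: [0.6354, 0.1241, 0.2356]
orientation: [0.498, -0.5, 0.501, -0.501]
wrist_force: [-0.1, -0.1, -4.6]
opening: 0.0615
```

>>> move_arm:
  targets:
    - {"claw":0.0,"offset":[0,0,0],"delta_rot":[0,0,0]}

```text
t: 7.1
tcp_pos: [0.6347, 0.1239, 0.2342]
orientation: [0.497, -0.501, 0.502, -0.5]
wrist_force: [0.4, 0.1, -4.6]
opening: 0.0612
```

```bash
python3 - <<'E'
from h import *
st();go((.588,-.310,.19),-90)
E
```

```text
t 7.1 grasp [0.6344 0.1238 0.1803] phi -90.21 ydir [-0.0048 -0.0016 -1.    ] op 0.0612 F [ 0.36  0.13 -4.62] T [-0.052  0.012  0.046] j [ 0.23  0.62 -0.66  1.61  0.42  1.06 -2.13]
off [ 0.4341 -0.0088 -0.0452] rot [ 0.28 -0.21  0.09] |d| 0.437
```

>>> move_arm:
  targets:
    - {"claw":0,"offset":[0.02,-0.005,-0.002],"delta_rot":[0.2,0,0]}
    - {"claw":0,"offset":[0.055,-0.01,-0.006],"delta_rot":[0.2,0,0]}
    - {"claw":0,"offset":[0.1,-0.02,-0.01],"delta_rot":[0.3,-0.2,0.1]}
    - {"claw":0,"offset":[0.148,-0.02,-0.015],"delta_rot":[0.3,-0.2,0.1]}
    - {"claw":0,"offset":[0.197,-0.02,-0.02],"delta_rot":[0.3,-0.2,0.1]}
    - {"claw":0,"offset":[0.246,-0.02,-0.026],"delta_rot":[0.3,-0.2,0.1]}
    - {"claw":0,"offset":[0.295,-0.02,-0.031],"delta_rot":[0.3,-0.2,0.1]}
    - {"claw":0,"offset":[0.344,-0.02,-0.036],"delta_rot":[0.3,-0.2,0.1]}
    - {"claw":0,"offset":[0.385,-0.015,-0.04],"delta_rot":[0.3,-0.2,0.1]}
    - {"claw":0,"offset":[0.415,-0.01,-0.044],"delta_rot":[0.3,-0.2,0.1]}

```text
t: 8.1
tcp_pos: [0.5878, -0.2954, 0.2439]
orientation: [0.498, -0.499, 0.501, -0.501]
wrist_force: [-0.5, -0.0, -4.9]
opening: 0.0616
```

>>> move_arm:
  targets:
    - {"claw":0,"offset":[0.012,0,0],"delta_rot":[0,0,0]}
    - {"claw":0,"offset":[0.015,0,0],"delta_rot":[0,0,0]}
    - {"claw":0,"offset":[0.015,0,0],"delta_rot":[0,0,0]}

```text
t: 8.4
tcp_pos: [0.5882, -0.3087, 0.2436]
orientation: [0.499, -0.499, 0.501, -0.5]
wrist_force: [0.6, 0.8, -4.1]
opening: 0.0615
```

```bash
python3 - <<'E'
from h import *
st();go((.588,-.310,.128),-90)
for n in('wrist','top','side'):
    p,d=camera(n);cv2.imwrite(f'pics/{n}2.png',p[:,:,::-1]);np.savez(f'{n}2.npz',p=p,d=d)
    st()
E
```

```text
t 8.4 grasp [ 0.5882 -0.3086  0.1897] phi -90.17 ydir [-0.001  0.001 -1.   ] op 0.0615 F [ 0.63  0.79 -4.12] T [ 0.088 -0.056  0.03 ] j [ 0.86  0.63 -0.61  1.56  0.39  1.08 -1.42]
off [ 0.0014  0.0617 -0.0002] rot [ 0.06 -0.17 -0.05] |d| 0.062
t 8.45 grasp [ 0.5887 -0.3074  0.1901] phi -90.06 ydir [-4.0e-04  1.1e-03 -1.0e+00] op 0.0614 F [ 0.42  0.55 -2.59] T [ 0.058 -0.048  0.005] j [ 0.86  0.63 -0.61  1.56  0.39  1.08 -1.42]
t 8.5 grasp [ 0.5889 -0.3069  0.1903] phi -90.0 ydir [-2.e-04  9.e-04 -1.e+00] op 0.0617 F [ 0.28 -0.77 -5.  ] T [ 0.057 -0.017 -0.02 ] j [ 0.86  0.63 -0.61  1.56  0.39  1.08 -1.42]
t 8.55 grasp [ 0.5889 -0.307   0.1904] phi -89.99 ydir [-3.e-04  5.e-04 -1.e+00] op 0.0616 F [ 0.93  1.31 -3.24] T [0.016 0.068 0.01 ] j [ 0.86  0.63 -0.61  1.56  0.39  1.08 -1.42]
```

View pics/wrist2.png

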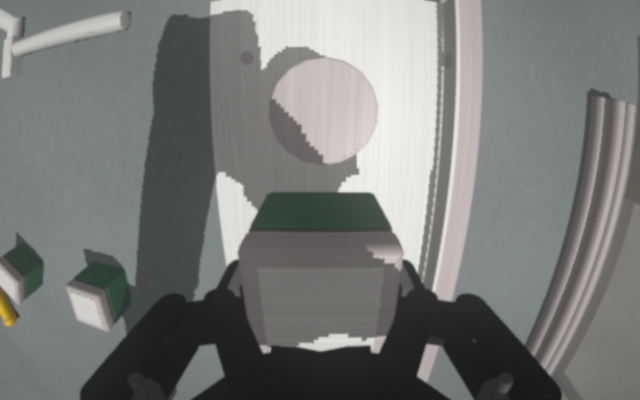

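View pics/side2.png

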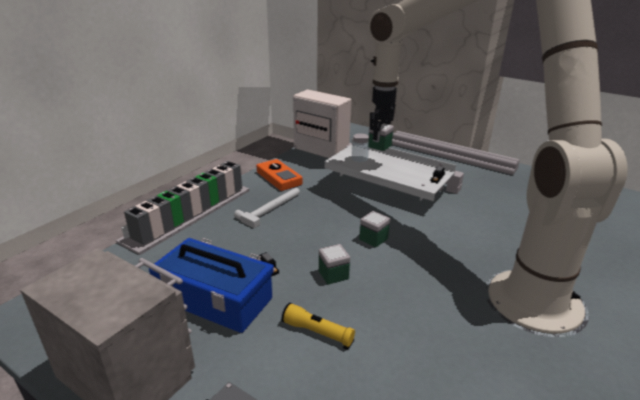

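```bash
cat >> h.py <<'E'
def wray(uv,pos,q):
    i=camera_info('wrist');K=i['intrinsics'];uv=np.atleast_2d(uv).astype(float)
    dx=uv[:,0]-K[0,2];dy=uv[:,1]-K[1,2];r=np.hypot(dx,dy);th=r/K[0,0]
    d=np.c_[np.sin(th)*dx/r,np.sin(th)*dy/r,np.cos(th)]
    T=i['tool_from_camera'];Rc=R(q);return pos+Rc@T[:3,3],d@(Rc@T[:3,:3]).T,np.cos(th)
def wonz(uv,z,pos,q):
    e,d,_=wray(uv,pos,q);return e+d*((z-e[2])/d[:,2])[:,None]
E
cat > ws.py <<'E'
from h import *
import sys
def meas(f,pos,q):
    z=np.load(f);p=z['p'];d=z['d'];g=cv2.cvtColor(p,cv2.COLOR_RGB2GRAY).astype(float)
    v,u=np.mgrid[0:400,0:640];e,r,ct=wray(np.c_[u.ravel(),v.ravel()],pos,q)
    c=(e+r*(d.ravel()/ct)[:,None]).reshape(400,640,3);c[d==0]=np.nan
    return p,d,g,c
E
python3 - <<'E'
from ws import *
# pose just before the picture = t8.4
s=dict(tcp=[0.5882,-0.3087,0.2436],q=[.499,-.499,.501,-.5])
# orientation precise: rebuild from phi,ydir
phi=np.radians(-90.17);y=np.array([-.001,.001,-1.]);x=np.array([np.cos(phi),np.sin(phi),0]);x-=y*(x@y)/(y@y);x/=np.linalg.norm(x);y/=np.linalg.norm(y)
Rm=np.c_[x,y,np.cross(x,y)];q=Ro.from_matrix(Rm).as_quat();q=[q[3],*q[:3]]
p,d,g,c=meas('wrist2.npz',np.array(s['tcp']),q)
for v in (20,60,120,160,200):
    row=c[v]; H=row[:,2]
    ok=np.where((H>.07)&(H<.09))[0]; up=np.where((H>.095)&(H<.115))[0]
    up=up[(up>400)]
    print(v,'deck cols',ok.min(),ok.max(),row[ok.min()].round(4),row[ok.max()].round(4),'med z',np.median(H[ok]).round(4),'upst',(up.min(),up.max(),row[up.min()].round(4),row[up.max()].round(4)) if len(up) else None)
m=((c[...,2]>.155)&(c[...,2]<.18)).astype(np.uint8);m[:,:255]=0;m[:,390:]=0;m[175:]=0
cn=max(cv2.findContours(m,0,2)[0],key=cv2.contourArea)
zc=np.median(c[...,2][m>0]);print('cap z',zc)
Q=wonz(cn[:,0],.165,np.array(s['tcp']),q)[:,:2]*1000
print('jar',cv2.minEnclosingCircle(Q.astype(np.float32)),cv2.fitEllipse(Q.astype(np.float32)))
# front edge along rows by gray
F=[]
for v in range(175,225,5):
    a=g[v,195:245];i=int(np.argmax(np.abs(np.diff(cv2.GaussianBlur(a[None],(3,1),0)[0]))));F.append((195+i+.5,v))
print(wonz(F,.08,np.array(s['tcp']),q).round(4))
E
```

```text
20 deck cols 210 447 [ 0.737  -0.2256  0.0817] [ 0.736  -0.4051  0.0896] med z 0.0807 upst (np.int64(449), np.int64(459), array([ 0.7346, -0.4044,  0.0951]), array([ 0.7327, -0.4077,  0.1058]))
60 deck cols 210 446 [ 0.7044 -0.2256  0.0808] [ 0.7039 -0.4038  0.0895] med z 0.0807 upst (np.int64(449), np.int64(459), array([ 0.7032, -0.4038,  0.0954]), array([ 0.7026, -0.4072,  0.1057]))
120 deck cols 211 445 [ 0.6569 -0.2244  0.0795] [ 0.6576 -0.4051  0.0876] med z 0.0806 upst (np.int64(449), np.int64(457), array([ 0.6582, -0.4048,  0.0964]), array([ 0.6591, -0.4073,  0.1052]))
160 deck cols 214 442 [ 0.625  -0.2251  0.0808] [ 0.6262 -0.4048  0.088 ] med z 0.0806 upst (np.int64(446), np.int64(455), array([ 0.6278, -0.4048,  0.096 ]), array([ 0.6299, -0.4078,  0.1059]))
200 deck cols 218 438 [ 0.5915 -0.2255  0.0813] [ 0.5935 -0.4046  0.0886] med z 0.0809 upst (np.int64(442), np.int64(449), array([ 0.5962, -0.4047,  0.0967]), array([ 0.5992, -0.4066,  0.1058]))
cap z 0.1656150044154472
jar ((663.7769775390625, -311.4138488769531), 26.542837142944336) ((663.8588256835938, -311.2814025878906), (51.922725677490234, 51.973854064941406), 54.66510009765625)
[[ 0.6124 -0.225   0.08  ]
 [ 0.6082 -0.2246  0.08  ]
 [ 0.604  -0.2242  0.08  ]
 [ 0.5996 -0.247   0.08  ]
 [ 0.5955 -0.2242  0.08  ]
 [ 0.5911 -0.2246  0.08  ]
 [ 0.5867 -0.2241  0.08  ]
 [ 0.5823 -0.2245  0.08  ]
 [ 0.5778 -0.2248  0.08  ]
 [ 0.5733 -0.2243  0.08  ]]
```

```bash
python3 - <<'E'
from h import *
st();go((.588,-.3137,.128),-90)
E
```

```text
t 8.55 grasp [ 0.5889 -0.307   0.1904] phi -89.99 ydir [-3.e-04  5.e-04 -1.e+00] op 0.0616 F [ 0.93  1.31 -3.24] T [0.016 0.068 0.01 ] j [ 0.86  0.63 -0.61  1.56  0.39  1.08 -1.42]
off [ 0.0067  0.0624 -0.0009] rot [ 0.01  0.01 -0.03] |d| 0.063
```

>>> move_arm:
  targets:
    - {"claw":0,"offset":[0.005,0.012,-0.001],"delta_rot":[0,0,0]}
    - {"claw":0,"offset":[0.0067,0.03,-0.001],"delta_rot":[0,0,0]}
    - {"claw":0,"offset":[0.0067,0.046,-0.001],"delta_rot":[0,0,0]}
    - {"claw":0,"offset":[0.0067,0.056,-0.001],"delta_rot":[0,0,0]}
    - {"claw":0,"offset":[0.0067,0.061,-0.001],"delta_rot":[0,0,0]}
    - {"claw":0,"offset":[0.0067,0.061,-0.001],"delta_rot":[0,0,0]}

```text
t: 9.15
tcp_pos: [0.5874, -0.3134, 0.1819]
orientation: [0.5, -0.5, 0.501, -0.499]
wrist_force: [0.3, -0.1, -3.3]
opening: 0.0618
```

```bash
python3 - <<'E'
from h import *
st();go((.588,-.3137,.1245),-90)
E
```

```text
t 9.15 grasp [ 0.5873 -0.3133  0.128 ] phi -89.99 ydir [-0.002   0.0017 -1.    ] op 0.0618 F [ 0.27 -0.07 -3.34] T [-0.002  0.014 -0.027] j [ 0.85  0.7  -0.58  1.59  0.44  0.98 -1.44]
off [0.0003 0.0035 0.0006] rot [ 0.11  0.01 -0.1 ] |d| 0.004
```

>>> move_arm:
  targets:
    - {"claw":0,"offset":[0.0003,0.001,0.0005],"delta_rot":[0.1,0,-0.1]}
    - {"claw":0,"offset":[0.0003,0.002,0.0005],"delta_rot":[0.1,0,-0.1]}
    - {"claw":0,"offset":[0.0003,0.003,0.0005],"delta_rot":[0.1,0,-0.1]}
    - {"claw":0,"offset":[0.0003,0.0035,0.0005],"delta_rot":[0.1,0,-0.1]}

```text
t: 9.55
tcp_pos: [0.588, -0.3138, 0.1787]
orientation: [-0.5, 0.5, -0.5, 0.5]
wrist_force: [0.6, -0.1, -4.1]
opening: 0.0612
```

```bash
python3 - <<'E'
from h import *
st()
E
```

```text
t 9.55 grasp [ 0.588  -0.3138  0.1248] phi -89.99 ydir [ 3.e-04 -4.e-04 -1.e+00] op 0.0612 F [ 0.61 -0.06 -4.05] T [-0.023 -0.037 -0.005] j [ 0.85  0.7  -0.58  1.6   0.44  0.98 -1.45]
```

Still carrying full weight; creep on.

>>> move_arm:
  targets:
    - {"claw":0,"offset":[0,0.0007,0],"delta_rot":[0,0,0]}
    - {"claw":0,"offset":[0,0.0014,0],"delta_rot":[0,0,0]}
    - {"claw":0,"offset":[0,0.0014,0],"delta_rot":[0,0,0]}

```text
t: 9.85
tcp_pos: [0.5882, -0.3139, 0.1779]
orientation: [-0.5, 0.5, -0.5, 0.5]
wrist_force: [-1.8, 0.2, 0.8]
opening: 0.0617
```

```bash
python3 - <<'E'
from h import *
st()
E
```

```text
t 9.85 grasp [ 0.5882 -0.314   0.124 ] phi -89.99 ydir [ 7.e-04 -8.e-04 -1.e+00] op 0.0617 F [-1.85  0.21  0.83] T [0.129 0.269 0.017] j [ 0.85  0.7  -0.58  1.6   0.44  0.97 -1.45]
```

>>> move_arm:
  targets:
    - {"claw":0.85,"offset":[0,0,0],"delta_rot":[0,0,0]}
    - {"claw":1.0,"offset":[0,0,0],"delta_rot":[0,0,0]}
    - {"claw":1.0,"offset":[0,0,0],"delta_rot":[0,0,0]}
    - {"claw":1.0,"offset":[0,-0.03,0],"delta_rot":[0,0,0]}
    - {"claw":1.0,"offset":[0,-0.07,0],"delta_rot":[0,0,0]}
    - {"claw":1.0,"offset":[0,-0.09,0],"delta_rot":[0,0,0]}

```text
t: 10.45
tcp_pos: [0.5896, -0.314, 0.2715]
orientation: [-0.501, 0.499, -0.498, 0.502]
wrist_force: [1.1, -0.0, 0.4]
opening: 0.0854
```

```bash
python3 - <<'E'
from ws import *
s=arm.read_state()
st();go((.4497,.195,.15),-34.2)
p,d=camera('wrist');cv2.imwrite('pics/wrist3.png',p[:,:,::-1]);np.savez('wrist3.npz',p=p,d=d)
p,d,g,c=meas('wrist3.npz',s['tcp_pos'],s['orientation'])
H=c[...,2]
def comp(lo,hi,zz,name,cen,rad):
    m=((H>lo)&(H<hi)&(np.hypot(c[...,0]-cen[0],c[...,1]-cen[1])<rad)).astype(np.uint8)
    cn=max(cv2.findContours(m,0,2)[0],key=cv2.contourArea)
    Q=(wonz(cn[:,0],zz,s['tcp_pos'],s['orientation'])[:,:2]*1000).astype(np.float32)
    print(name,np.median(H[m>0]).round(4),cv2.minAreaRect(Q),cv2.minEnclosingCircle(Q))
comp(.145,.158,.152,'tin1',(.587,-.3137),.06)
comp(.158,.175,.165,'jar',(.664,-.311),.04)
E
```

```text
t 10.45 grasp [ 0.5899 -0.3141  0.2176] phi -89.98 ydir [ 0.0049 -0.0025 -1.    ] op 0.0854 F [ 1.08 -0.01  0.42] T [-0.007 -0.002 -0.014] j [ 0.87  0.6  -0.62  1.53  0.38  1.12 -1.4 ]
off [-0.5092  0.0657 -0.1401] rot [ -0.19 -55.78   0.27] |d| 0.532
tin1 0.1529 ((589.7630004882812, -315.137939453125), (61.16871643066406, 62.59199905395508), 89.92689514160156) ((589.731201171875, -315.179931640625), 41.63943862915039)
jar 0.1656 ((664.1214599609375, -311.43701171875), (52.02511215209961, 52.02461242675781), 89.85182189941406) ((663.6317749023438, -311.3834533691406), 26.65487289428711)
```

View pics/wrist3.png

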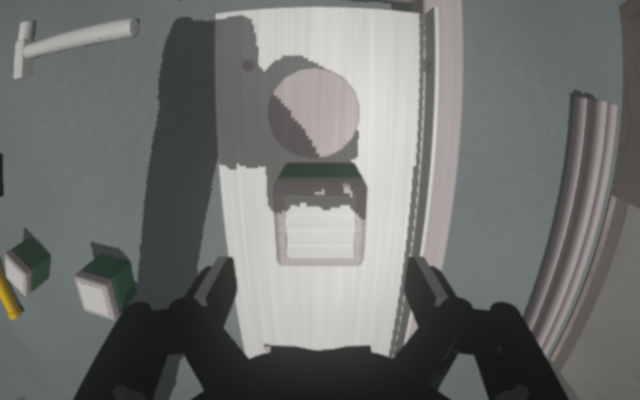

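>>> move_arm:
  targets:
    - {"claw":1,"offset":[-0.509,0.05,-0.14],"delta_rot":[-0.2,-55.8,0.3]}
    - {"claw":1,"offset":[-0.509,0.05,-0.14],"delta_rot":[-0.2,-55.8,0.3]}
    - {"claw":1,"offset":[-0.509,0.05,-0.14],"delta_rot":[-0.2,-55.8,0.3]}
    - {"claw":1,"offset":[-0.509,0.05,-0.14],"delta_rot":[-0.2,-55.8,0.3]}
    - {"claw":1,"offset":[-0.509,0.05,-0.14],"delta_rot":[-0.2,-55.8,0.3]}
    - {"claw":1,"offset":[-0.509,0.05,-0.14],"delta_rot":[-0.2,-55.8,0.3]}
    - {"claw":1,"offset":[-0.509,0.05,-0.14],"delta_rot":[-0.2,-55.8,0.3]}
    - {"claw":1,"offset":[-0.509,0.05,-0.14],"delta_rot":[-0.2,-55.8,0.3]}
    - {"claw":1,"offset":[-0.509,0.06,-0.14],"delta_rot":[-0.2,-55.8,0.3]}
    - {"claw":1,"offset":[-0.509,0.066,-0.14],"delta_rot":[-0.2,-55.8,0.3]}

```text
t: 11.5
tcp_pos: [0.4588, 0.1672, 0.2127]
orientation: [0.676, -0.676, 0.206, -0.21]
wrist_force: [0.9, 0.9, -0.9]
opening: 0.0853
```

```bash
python3 - <<'E'
from h import *
st();go((.450,.1955,.11),-34.2)
E
```

```text
t 11.5 grasp [0.4591 0.1671 0.1588] phi -34.22 ydir [ 0.0054 -0.0015 -1.    ] op 0.0853 F [ 0.87  0.88 -0.88] T [ 0.056 -0.043 -0.019] j [ 0.37  0.47 -0.95  2.02  0.49  0.89 -1.44]
off [-0.0235  0.0487  0.0184] rot [-0.1  -0.02  0.3 ] |d| 0.057
```

>>> move_arm:
  targets:
    - {"claw":1,"offset":[-0.0235,0.03,0.018],"delta_rot":[-0.1,0,0.3]}
    - {"claw":1,"offset":[-0.0235,0.049,0.018],"delta_rot":[-0.1,0,0.3]}
    - {"claw":1,"offset":[-0.0235,0.049,0.018],"delta_rot":[-0.1,0,0.3]}

```text
t: 11.8
tcp_pos: [0.4478, 0.1958, 0.1617]
orientation: [-0.675, 0.677, -0.208, 0.206]
wrist_force: [-0.5, 0.0, -0.7]
opening: 0.0857
```

```bash
python3 - <<'E'
from ws import *
s=arm.read_state()
st();go((.450,.1955,.042),-34.2)
p,d=camera('wrist');cv2.imwrite('pics/wrist4.png',p[:,:,::-1]);np.savez('wrist4.npz',p=p,d=d)
p,d,g,c=meas('wrist4.npz',s['tcp_pos'],s['orientation'])
H=c[...,2]
m=((H>.062)&(H<.08)&(np.hypot(c[...,0]-.45,c[...,1]-.1955)<.06)).astype(np.uint8)
cn=max(cv2.findContours(m,0,2)[0],key=cv2.contourArea)
Q=(wonz(cn[:,0],.072,s['tcp_pos'],s['orientation'])[:,:2]*1000).astype(np.float32)
print(cv2.minAreaRect(Q))
E
```

```text
t 11.8 grasp [0.4476 0.1957 0.1078] phi -34.03 ydir [-0.0038 -0.001  -1.    ] op 0.0857 F [-0.47  0.02 -0.69] T [-0.032  0.046 -0.029] j [ 0.24  0.55 -0.87  2.05  0.58  0.81 -1.57]
off [0.0021 0.0658 0.0012] rot [ 0.17  0.17 -0.15] |d| 0.066
((450.9560546875, 195.9656982421875), (63.81373596191406, 61.182987213134766), 56.246192932128906)
```

>>> move_arm:
  targets:
    - {"claw":1,"offset":[0.0025,0.025,0.0015],"delta_rot":[0.1,0,-0.1]}
    - {"claw":1,"offset":[0.0025,0.045,0.0015],"delta_rot":[0.1,0,-0.1]}
    - {"claw":1,"offset":[0.0025,0.06,0.0015],"delta_rot":[0.1,0,-0.1]}
    - {"claw":1,"offset":[0.0025,0.065,0.0015],"delta_rot":[0.1,0,-0.1]}
    - {"claw":0.6,"offset":[0.0025,0.065,0.0015],"delta_rot":[0.1,0,-0.1]}
    - {"claw":0.0,"offset":[0.0025,0.065,0.0015],"delta_rot":[0.1,0,-0.1]}
    - {"claw":0.0,"offset":[0.0025,0.065,0.0015],"delta_rot":[0.1,0,-0.1]}
  newtons: 50

```text
t: 12.55
tcp_pos: [0.4524, 0.1954, 0.0988]
orientation: [0.676, -0.676, 0.207, -0.208]
wrist_force: [0.5, -0.6, 2.3]
opening: 0.0615
```

```bash
python3 - <<'E'
from h import *
st()
E
```

```text
t 12.55 grasp [0.4525 0.1954 0.0449] phi -34.15 ydir [ 1.8e-03  4.0e-04 -1.0e+00] op 0.0615 F [ 0.47 -0.57  2.28] T [0.031 0.1   0.01 ] j [ 0.16  0.65 -0.77  2.06  0.71  0.7  -1.67]
```

>>> move_arm:
  targets:
    - {"claw":0.0,"offset":[0,-0.005,0],"delta_rot":[0,0,0]}
    - {"claw":0.0,"offset":[0,-0.025,0],"delta_rot":[0,0,0]}
    - {"claw":0.0,"offset":[0,-0.055,0],"delta_rot":[0,0,0]}
    - {"claw":0.0,"offset":[0,-0.085,0],"delta_rot":[0,0,0]}
    - {"claw":0.0,"offset":[0,-0.115,0],"delta_rot":[0,0,0]}
    - {"claw":0.0,"offset":[0,-0.145,0],"delta_rot":[0,0,0]}
    - {"claw":0.0,"offset":[0,-0.155,0],"delta_rot":[0,0,0]}
    - {"claw":0.0,"offset":[0,-0.155,0],"delta_rot":[0,0,0]}
    - {"claw":0.0,"offset":[0,-0.155,0],"delta_rot":[0,0,0]}

```text
t: 13.45
tcp_pos: [0.4516, 0.1946, 0.2529]
orientation: [-0.676, 0.676, -0.207, 0.208]
wrist_force: [0.3, -0.6, -2.5]
opening: 0.0616
```

>>> move_arm:
  targets:
    - {"claw":0.0,"offset":[0,0,0],"delta_rot":[0,0,0]}

```text
t: 13.55
tcp_pos: [0.4509, 0.194, 0.2515]
orientation: [-0.675, 0.677, -0.208, 0.207]
wrist_force: [1.0, -0.7, -2.8]
opening: 0.0611
```

>>> move_arm:
  targets:
    - {"claw":0.0,"offset":[0,0,0],"delta_rot":[0,0,0]}

```text
t: 13.65
tcp_pos: [0.4501, 0.1937, 0.2501]
orientation: [-0.675, 0.677, -0.209, 0.207]
wrist_force: [-0.1, 0.4, -2.6]
opening: 0.0615
```

```bash
python3 - <<'E'
from h import *
st();go((.513,-.314,.20),-90)
E
```

```text
t 13.65 grasp [0.4499 0.1936 0.1962] phi -34.16 ydir [-0.0039 -0.0018 -1.    ] op 0.0615 F [-0.08  0.45 -2.59] T [ 0.008 -0.047 -0.026] j [ 0.36  0.42 -1.    1.98  0.43  0.97 -1.44]
off [ 0.3371 -0.0031 -0.3848] rot [ 2.600e-01  5.584e+01 -1.000e-02] |d| 0.512
```

>>> move_arm:
  targets:
    - {"claw":0,"offset":[0.013,-0.003,-0.015],"delta_rot":[0.2,2,0]}
    - {"claw":0,"offset":[0.04,-0.004,-0.045],"delta_rot":[0.2,6,0]}
    - {"claw":0,"offset":[0.072,-0.004,-0.082],"delta_rot":[0.2,12,0]}
    - {"claw":0,"offset":[0.104,-0.004,-0.119],"delta_rot":[0.2,19,0]}
    - {"claw":0,"offset":[0.136,-0.004,-0.155],"delta_rot":[0.2,26,0]}
    - {"claw":0,"offset":[0.168,-0.004,-0.192],"delta_rot":[0.2,33,0]}
    - {"claw":0,"offset":[0.2,-0.004,-0.228],"delta_rot":[0.2,40,0]}
    - {"claw":0,"offset":[0.232,-0.004,-0.265],"delta_rot":[0.2,47,0]}
    - {"claw":0,"offset":[0.264,-0.004,-0.301],"delta_rot":[0.2,52,0]}
    - {"claw":0,"offset":[0.296,-0.004,-0.338],"delta_rot":[0.2,55.8,0]}

```text
t: 14.65
tcp_pos: [0.5048, -0.2538, 0.2536]
orientation: [0.499, -0.5, 0.501, -0.5]
wrist_force: [1.5, 0.8, -1.3]
opening: 0.0612
```

```bash
python3 - <<'E'
from h import *
st();go((.512,-.3145,.185),-90)
E
```

```text
t 14.65 grasp [ 0.5047 -0.2538  0.1997] phi -90.13 ydir [-2.5e-03  6.0e-04 -1.0e+00] op 0.0612 F [ 1.52  0.79 -1.35] T [ 0.053 -0.064  0.004] j [ 0.93  0.45 -0.65  1.81  0.32  0.99 -1.43]
off [0.0607 0.0146 0.0074] rot [ 0.14 -0.13 -0.03] |d| 0.063
```

>>> move_arm:
  targets:
    - {"claw":0,"offset":[0.03,0.002,0.004],"delta_rot":[0.1,-0.1,0]}
    - {"claw":0,"offset":[0.05,0.008,0.007],"delta_rot":[0.1,-0.1,0]}
    - {"claw":0,"offset":[0.06,0.014,0.0075],"delta_rot":[0.1,-0.1,0]}
    - {"claw":0,"offset":[0.0607,0.0146,0.0075],"delta_rot":[0.1,-0.1,0]}
    - {"claw":0,"offset":[0.0607,0.0146,0.0075],"delta_rot":[0.1,-0.1,0]}

```text
t: 15.15
tcp_pos: [0.5122, -0.3121, 0.2382]
orientation: [0.501, -0.5, 0.501, -0.498]
wrist_force: [0.1, -0.1, -2.5]
opening: 0.0616
```

```bash
python3 - <<'E'
from ws import *
s=arm.read_state()
st();
p,d=camera('wrist');cv2.imwrite('pics/wrist5.png',p[:,:,::-1]);np.savez('wrist5.npz',p=p,d=d)
st();go((.512,-.3145,.130),-90)
E
```

```text
t 15.15 grasp [ 0.5121 -0.3119  0.1843] phi -89.88 ydir [-0.0019  0.0029 -1.    ] op 0.0616 F [ 0.15 -0.06 -2.55] T [0.046 0.033 0.021] j [ 0.97  0.53 -0.62  1.73  0.35  1.   -1.35]
t 15.2 grasp [ 0.5125 -0.3118  0.1849] phi -89.85 ydir [-0.0011  0.0022 -1.    ] op 0.0619 F [-0.33  0.17 -2.02] T [0.014 0.025 0.01 ] j [ 0.97  0.53 -0.62  1.73  0.35  1.   -1.35]
off [ 0.0027  0.0549 -0.0005] rot [ 0.06  0.15 -0.13] |d| 0.055
```

View pics/wrist5.png

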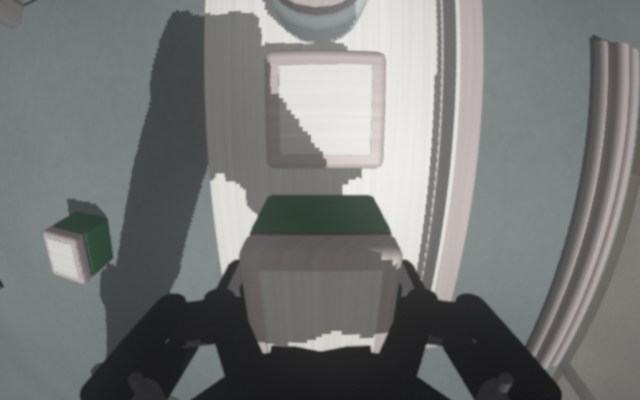

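The held tin is in line with the placed one (lid at 325,110) on the middle of the deck. Lowering.

>>> move_arm:
  targets:
    - {"claw":0,"offset":[0.002,0.012,-0.0005],"delta_rot":[0,0.1,-0.1]}
    - {"claw":0,"offset":[0.0027,0.03,-0.0005],"delta_rot":[0,0.1,-0.1]}
    - {"claw":0,"offset":[0.0027,0.045,-0.0005],"delta_rot":[0,0.1,-0.1]}
    - {"claw":0,"offset":[0.0027,0.053,-0.0005],"delta_rot":[0,0.1,-0.1]}
    - {"claw":0,"offset":[0.0027,0.055,-0.0005],"delta_rot":[0,0.1,-0.1]}
    - {"claw":0,"offset":[0.0027,0.055,-0.0005],"delta_rot":[0,0.1,-0.1]}

```text
t: 15.8
tcp_pos: [0.5121, -0.3141, 0.1835]
orientation: [-0.5, 0.5, -0.5, 0.499]
wrist_force: [-0.0, -0.6, -2.0]
opening: 0.0616
```

```bash
python3 - <<'E'
from h import *
st();go((.512,-.3145,.1250),-90)
E
```

```text
t 15.8 grasp [ 0.512  -0.3141  0.1296] phi -89.92 ydir [-1.4e-03  9.0e-04 -1.0e+00] op 0.0616 F [-0.   -0.62 -2.04] T [-0.014 -0.031 -0.039] j [ 0.94  0.59 -0.59  1.77  0.41  0.9  -1.39]
off [ 0.0004  0.0046 -0.0001] rot [ 0.08  0.08 -0.05] |d| 0.005
```

>>> move_arm:
  targets:
    - {"claw":0,"offset":[0.0004,0.0015,0],"delta_rot":[0.1,0.1,0]}
    - {"claw":0,"offset":[0.0004,0.003,0],"delta_rot":[0.1,0.1,0]}
    - {"claw":0,"offset":[0.0004,0.004,0],"delta_rot":[0.1,0.1,0]}
    - {"claw":0,"offset":[0.0004,0.0046,0],"delta_rot":[0.1,0.1,0]}

```text
t: 16.2
tcp_pos: [0.5121, -0.3147, 0.1791]
orientation: [0.5, -0.5, 0.5, -0.5]
wrist_force: [0.3, 0.2, -2.2]
opening: 0.0615
```

```bash
python3 - <<'E'
from h import *
st()
E
```

```text
t 16.2 grasp [ 0.5122 -0.3146  0.1252] phi -90.03 ydir [ 6.e-04  7.e-04 -1.e+00] op 0.0615 F [ 0.28  0.19 -2.21] T [0.009 0.014 0.015] j [ 0.94  0.6  -0.58  1.77  0.41  0.89 -1.39]
```

>>> move_arm:
  targets:
    - {"claw":0,"offset":[0,0.0007,0],"delta_rot":[0,0,0]}
    - {"claw":0,"offset":[0,0.0013,0],"delta_rot":[0,0,0]}
    - {"claw":0,"offset":[0,0.0013,0],"delta_rot":[0,0,0]}

```text
t: 16.5
tcp_pos: [0.5122, -0.3146, 0.1789]
orientation: [-0.5, 0.5, -0.5, 0.5]
wrist_force: [-3.4, 1.9, 6.6]
opening: 0.0617
```

```bash
python3 - <<'E'
from h import *
st()
E
```

```text
t 16.5 grasp [ 0.5122 -0.3146  0.125 ] phi -90.03 ydir [ 4.e-04  0.e+00 -1.e+00] op 0.0617 F [-3.36  1.88  6.63] T [ 0.309  0.72  -0.029] j [ 0.94  0.6  -0.58  1.77  0.41  0.89 -1.39]
```

Landed. Release, rise, check.

>>> move_arm:
  targets:
    - {"claw":0.85,"offset":[0,-0.0005,0],"delta_rot":[0,0,0]}
    - {"claw":1.0,"offset":[0,-0.0005,0],"delta_rot":[0,0,0]}
    - {"claw":1.0,"offset":[0,-0.0005,0],"delta_rot":[0,0,0]}
    - {"claw":1.0,"offset":[0,-0.03,0],"delta_rot":[0,0,0]}
    - {"claw":1.0,"offset":[0,-0.07,0],"delta_rot":[0,0,0]}
    - {"claw":1.0,"offset":[0,-0.1,0],"delta_rot":[0,0,0]}
    - {"claw":1.0,"offset":[0,-0.1,0],"delta_rot":[0,0,0]}

```text
t: 17.2
tcp_pos: [0.5147, -0.3154, 0.2838]
orientation: [-0.501, 0.499, -0.497, 0.503]
wrist_force: [-0.4, 0.6, 0.1]
opening: 0.0853
```

```bash
cat > chk.py <<'E'
from ws import *
import sys
def chk(f):
    s=arm.read_state()
    st()
    p,d=camera('wrist');cv2.imwrite(f'pics/{f}.png',p[:,:,::-1]);np.savez(f+'.npz',p=p,d=d)
    p,d,g,c=meas(f+'.npz',s['tcp_pos'],s['orientation'])
    H=c[...,2]
    for lo,hi,zz,name,cen,rad in ((.145,.158,.152,'tin1',(.589,-.315),.05),(.145,.158,.152,'tin2',(.512,-.315),.05),(.158,.175,.165,'jar',(.664,-.311),.04),(.062,.08,.072,'C',(.443,-.005),.06)):
        m=((H>lo)&(H<hi)&(np.abs(c[...,0]-cen[0])<rad*.72)&(np.hypot(c[...,0]-cen[0],c[...,1]-cen[1])<rad)).astype(np.uint8)
        k=cv2.findContours(m,0,2)[0]
        if not k: continue
        cn=max(k,key=cv2.contourArea)
        Q=(wonz(cn[:,0],zz,s['tcp_pos'],s['orientation'])[:,:2]*1000).astype(np.float32)
        r=cv2.minAreaRect(Q);print(name,np.median(H[m>0]).round(4),np.round(r[0],1),np.round(r[1],1),round(r[2],2))
E
python3 -c "
from chk import *
chk('wrist6');go((.443,-.005,.11),-97.2)"
```

```text
t 17.2 grasp [ 0.5152 -0.3157  0.2299] phi -90.03 ydir [ 0.0078 -0.0045 -1.    ] op 0.0853 F [-0.45  0.55  0.13] T [-0.025 -0.001 -0.023] j [ 0.99  0.48 -0.64  1.69  0.32  1.07 -1.33]
tin1 0.1529 [ 588.4 -315.1] [61.4 61.1] 89.98
tin2 0.1529 [ 512.2 -315.7] [61.6 62.3] 89.89
jar 0.1655 [ 648.7 -311. ] [51.8 25.3] 89.23
C 0.0726 [443.5 -12.5] [70.7 66.8] 82.88
off [-0.3105  0.1162 -0.0712] rot [-0.28  7.16  0.15] |d| 0.339
```

View pics/wrist6.png

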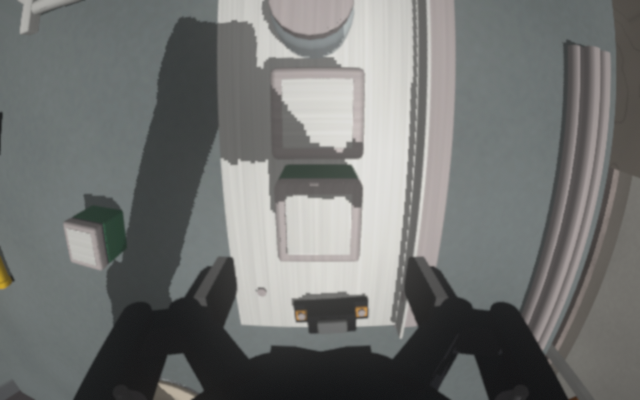

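>>> move_arm:
  targets:
    - {"claw":1,"offset":[-0.31,0.05,-0.071],"delta_rot":[-0.3,7.1,0.2]}
    - {"claw":1,"offset":[-0.31,0.05,-0.071],"delta_rot":[-0.3,7.1,0.2]}
    - {"claw":1,"offset":[-0.31,0.05,-0.071],"delta_rot":[-0.3,7.1,0.2]}
    - {"claw":1,"offset":[-0.31,0.05,-0.071],"delta_rot":[-0.3,7.1,0.2]}
    - {"claw":1,"offset":[-0.31,0.06,-0.071],"delta_rot":[-0.3,7.1,0.2]}
    - {"claw":1,"offset":[-0.31,0.08,-0.071],"delta_rot":[-0.3,7.1,0.2]}
    - {"claw":1,"offset":[-0.31,0.115,-0.071],"delta_rot":[-0.3,7.1,0.2]}
    - {"claw":1,"offset":[-0.31,0.115,-0.071],"delta_rot":[-0.3,7.1,0.2]}
    - {"claw":1,"offset":[-0.31,0.115,-0.071],"delta_rot":[-0.3,7.1,0.2]}

```text
t: 18.15
tcp_pos: [0.4417, -0.0048, 0.1636]
orientation: [0.468, -0.469, 0.531, -0.528]
wrist_force: [-0.1, -0.3, 0.1]
opening: 0.0855
```

```bash
python3 -c "
from chk import *
chk('wrist7');go((.4435,-.005,.042),-97.1)"
```

```text
t 18.15 grasp [ 0.4414 -0.0048  0.1097] phi -96.99 ydir [-0.0048  0.0018 -1.    ] op 0.0855 F [-0.07 -0.28  0.08] T [-0.01  -0.036  0.021] j [ 0.54  0.4  -0.69  2.16  0.39  0.71 -2.1 ]
C 0.0729 [443.2  -6.8] [61.3 64. ] 82.57
off [-0.0008  0.0689  0.0005] rot [ 0.12 -0.02 -0.05] |d| 0.069
```

>>> move_arm:
  targets:
    - {"claw":1,"offset":[0,0.025,0.001],"delta_rot":[0.1,0.2,0]}
    - {"claw":1,"offset":[0,0.045,0.001],"delta_rot":[0.1,0.2,0]}
    - {"claw":1,"offset":[0,0.062,0.001],"delta_rot":[0.1,0.2,0]}
    - {"claw":1,"offset":[0,0.068,0.001],"delta_rot":[0.1,0.2,0]}
    - {"claw":0.6,"offset":[0,0.068,0.001],"delta_rot":[0.1,0.2,0]}
    - {"claw":0.0,"offset":[0,0.068,0.001],"delta_rot":[0.1,0.2,0]}
    - {"claw":0.0,"offset":[0,0.068,0.001],"delta_rot":[0.1,0.2,0]}
    - {"claw":0.0,"offset":[0,0.068,0.001],"delta_rot":[0.1,0.2,0]}
  newtons: 60

```text
t: 19.0
tcp_pos: [0.4451, -0.0063, 0.0979]
orientation: [-0.468, 0.466, -0.531, 0.532]
wrist_force: [0.5, -1.5, 6.5]
opening: 0.0615
```

>>> move_arm:
  targets:
    - {"claw":0.0,"offset":[0,-0.005,0],"delta_rot":[0,0,0]}
    - {"claw":0.0,"offset":[0,-0.025,0],"delta_rot":[0,0,0]}
    - {"claw":0.0,"offset":[0,-0.055,0],"delta_rot":[0,0,0]}
    - {"claw":0.0,"offset":[0,-0.09,0],"delta_rot":[0,0,0]}
    - {"claw":0.0,"offset":[0,-0.125,0],"delta_rot":[0,0,0]}
    - {"claw":0.0,"offset":[0,-0.16,0],"delta_rot":[0,0,0]}
    - {"claw":0.0,"offset":[0,-0.195,0],"delta_rot":[0,0,0]}
    - {"claw":0.0,"offset":[0,-0.225,0],"delta_rot":[0,0,0]}
    - {"claw":0.0,"offset":[0,-0.24,0],"delta_rot":[0,0,0]}
    - {"claw":0.0,"offset":[0,-0.24,0],"delta_rot":[0,0,0]}

```text
t: 20.0
tcp_pos: [0.4448, -0.0062, 0.3395]
orientation: [-0.468, 0.466, -0.53, 0.533]
wrist_force: [0.2, 0.0, -7.2]
opening: 0.0613
```

```bash
python3 -c "
from h import *
st()"
```

```text
t 20.0 grasp [ 0.445  -0.0063  0.2856] phi -97.36 ydir [ 0.0051 -0.0012 -1.    ] op 0.0613 F [ 0.22  0.05 -7.23] T [-0.001 -0.057  0.005] j [ 0.74  0.11 -0.83  1.99  0.09  1.07 -1.83]
```

>>> move_arm:
  targets:
    - {"claw":0.0,"offset":[0,-0.01,0],"delta_rot":[0.1,0,0.2]}
    - {"claw":0.0,"offset":[0,-0.01,0],"delta_rot":[0.1,0,0.2]}
    - {"claw":0.0,"offset":[0,-0.01,0],"delta_rot":[0.1,0,0.2]}
    - {"claw":0.0,"offset":[0,-0.01,0],"delta_rot":[0.1,0,0.2]}
    - {"claw":0.0,"offset":[0,-0.01,0],"delta_rot":[0.1,0,0.2]}

```text
t: 20.5
tcp_pos: [0.4444, -0.0061, 0.3488]
orientation: [-0.469, 0.465, -0.53, 0.532]
wrist_force: [0.1, -0.1, -6.9]
opening: 0.0612
```

```bash
python3 -c "
from chk import *
st()
ps=[]
for n in('top','side','wrist'):
    p,d=camera(n);cv2.imwrite(f'pics/{n}9.png',p[:,:,::-1]);np.savez(f'{n}9.npz',p=p,d=d)
st()
p,d=np.load('top9.npz')['p'],np.load('top9.npz')['d'];c=cloud('top',d);H=c[...,2]
for n,x,y,lo,hi,z in(('t1',.588,-.312,.14,.158,.152),('t2',.512,-.312,.14,.158,.152),('jar',.664,-.307,.158,.175,.165)):
    m=((H>lo)&(H<hi)&(abs(c[...,0]-x)<.036)&(abs(c[...,1]-y)<.045)).astype(np.uint8);k=cv2.findContours(m,0,2)[0]
    if k: print(n,cv2.minAreaRect((onz('top',max(k,key=cv2.contourArea)[:,0],z)[:,:2]*1000).astype(np.float32)))
"
```

```text
t 20.5 grasp [ 0.4447 -0.006   0.2949] phi -97.35 ydir [ 0.0059  0.0026 -1.    ] op 0.0612 F [ 0.11 -0.07 -6.88] T [-0.019 -0.034  0.04 ] j [ 0.74  0.09 -0.83  1.98  0.08  1.09 -1.81]
t 20.65 grasp [ 0.4449 -0.006   0.2953] phi -97.35 ydir [ 0.0067  0.0023 -1.    ] op 0.0612 F [ 0.61 -0.5  -7.45] T [-0.053  0.002  0.001] j [ 0.74  0.09 -0.83  1.98  0.08  1.09 -1.81]
t1 ((587.476806640625, -311.1258850097656), (62.74445724487305, 61.746421813964844), 89.3553466796875)
t2 ((511.2996520996094, -312.0634460449219), (63.925533294677734, 58.5361442565918), 89.32402801513672)
jar ((663.6680908203125, -307.35797119140625), (50.65332794189453, 51.21889877319336), 88.17730712890625)
```

View pics/top9.png

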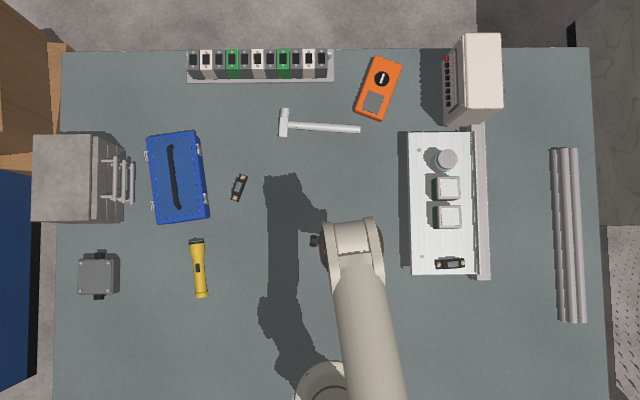

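View pics/side9.png

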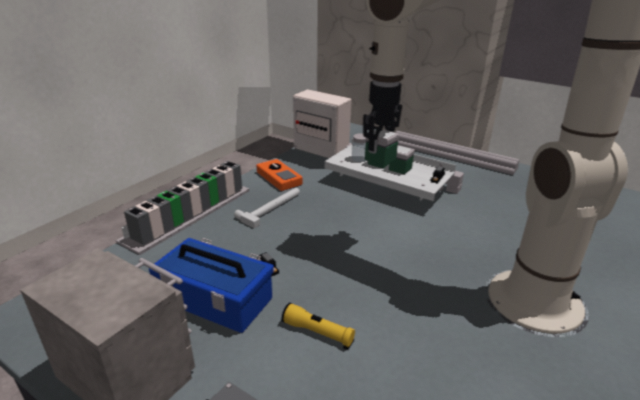

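```bash
python3 -c "
from h import *
order.sign_off();st()"
```

```text
the job is handed in; nothing more can be done
the job is handed in; nothing more can be done
```

I found the heaviest tin by hefting all three: the wrist force gave about 0.68 kg, 0.46 kg and 0.27 kg. The two lighter tins now stand on the shelf in a row with the jar. The heaviest was still held upright when I handed the job in at about 20.7 s.

- **Gaps:** about 13 mm between the jar and the first tin, and about 14 mm between the two tins.
- **Squareness and line:** both tins are within about 1° of square, and within about 1 mm of the shelf's middle line in the wrist view.
- **Held tin:** its base is about 0.25 m above the bench, roughly 17 cm above the deck.
- **Everything else:** the jar reads the same position before and after, to under 1 mm. Nothing else looks moved in the final pictures.

**Checks that disagreed:** the top and wrist cameras differ by 3–4 mm across the shelf. Both put the jar's centre 4–5 mm nearer the front edge than the tins' centres, because I lined the tins up on the deck's middle line rather than on the jar. When I set the heaviest tin back on the bench after its first heft, it touched down with about 17 N, firmer than the shelf placings (1 N and 7 N). After the hand-in no further readings were possible.

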